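# Battery packs home and cover shut on a portable data logger

## Robot

A 6-joint arm with a two-finger parallel gripper is mounted at the origin on the work surface. World frame = base frame: x ahead of the robot, y to its left, z up, the work surface at z = 0. Lengths are in m, angles in rad, forces in N, time in s.
With the tool pointing down it reaches from about 0.275 to 0.725 m from the base axis. Payload 5.6 kg.
Tool frame: the origin (TCP) lies midway between the tips of the shut fingers; the grasp point (between the pads) lies 19 mm behind it; z points along the fingers, y is the line along which they close (so a half turn about z gives the same grasp; the last joint's range is limited). The gripper opens to 85 mm and grips with 20 to 120 N. Pads are 22 mm wide; open, the fingers measure 114 mm over their backs; the gripper's body (76 mm by 85 mm) begins 54 mm behind the grasp point. The pads swing forward as they close: fully open they stand 13 mm farther back than shut.
Start: joints at [1.559, 0.255, 0.108, 0, -1.424, -0.285], TCP at [0.161, 0.526, 0.231] pointing down, gripper open.
Joint ranges: [-2.95, 2.95], [-1.21, 1.97], [-1.09, 1.5], [-2.87, 1.71], [-2.94, -0.07], [-3.05, 3.05]. Speed limits (rad/s): [2.57, 2.57, 3.14, 3.14, 3.14, 3.14].

## Interface

Orientations are given as a unit quaternion [x, y, z, w].
In Python, from cell import monitor, read_camera, job, trace gives the robot as it stands. The module is installed in compiled form; this text tells all that it offers.
- The arm moves only by the tool jog_arm, never from a script. Its argument "increments" is a list of rows, each a list of 5 numbers: the shift along the tool's x, y, z in units of 30 cm (1.0 is 30 cm), then the turn about the tool's z in units of pi rad (1.0 is pi rad), then the closure, from 0 (fully open) to 1 (shut). A call has 1 to 5 rows; each row is the pose to reach, as a shift and turn from the pose commanded when the call began, along the tool's axes at that moment, turning the shorter way round; what a row does not reach only later rows make up. A row lasts 1/8 s, in which the tool goes at most 62.5 mm and 10.7 degrees, less where a joint would pass 70% of its speed; a pose out of reach is approached as far as the arm can. A call with a number of a shift or a turn outside -1 to 1 is refused whole. A call with a gripper value outside its range is refused whole. The fingers move at their own pace and stop on an object; the grip force is fixed at half the most. Time passes only in rows, so rows that repeat a pose let the fingers close. It gives the time, the measured TCP pose, the force, the opening and the grip force at its end, in the units of the state.
- monitor.read_state(): the state, without advancing time (a new reading comes with each control period).
- read_camera(name): name is "side" or "top" or "wrist"; returns a dict with "pixels" (480x640x3 uint8, red, green, blue), "range_z" (480x640 float32, m along the optical axis (not along the pixel's ray), 0 where there is no reading), "vfov" (degrees; the focal length in pixels is half the picture's height over the tangent of half this angle, whatever the lens; pixels are square), "cx", "cy" (the principal point, pixels), "rvec" (rotation vector, rad) and "tvec" (3), from world to camera coordinates, as OpenCV has them. Camera axes: x right, y down, z forward; pixel columns grow to the right and rows downward; lengths in m; the calibration is good to about 2 mm. A picture is of the moment at which its call begins.
- job.finish_job(): hands the job in; it is judged then, once.
Trained networks look in the newest picture that a camera, given by its name, has taken for a name from the list of things; names that differ only in an ending like _2 or _b are one class to them, and where a whole thing is asked for, a point or a joint stands for the part that bears it (a point fixed in the world has none). Each returns a list of dicts, best first, with "p" (0 to 1); they miss things now and then, are a little off and sometimes report something else, mostly with a low value. They report only what shows in the picture. A call takes as long as a camera call. They do not tell look-alikes from the thing itself.
- trace(camera, query): "mask" (480x640 bool, what is visible of it) and "box" ([left, top, width, height] in pixels, round what is visible of it).
The state is a dict: "time_s": time; "joint_pos": joint angles; "qd": joint speeds; "joint_efforts": joint torques, N m; "ee_pos": TCP position; "eef_rot": TCP orientation; "ft_force": force on the tool from outside, world axes, zero at the start; "torque": the same for the moment, N m; "width": finger opening in m; "grasp_force": force on a finger pad.
Only numpy, scipy, OpenCV 4.12 (cv2) and the standard library are available. Lean on these libraries where they do the work, as an engineer would, in place of code of your own. Each camera call takes 0.05 s, during which the arm holds its last target. There are 200 camera calls.

## Task

Get the data logger ready for a field trip: lay the green-banded battery pack from the blue mat into the empty well of its sloping deck, then press this pack and the one already standing proud in the other well fully home. Then slide the grey cover all the way down over both packs and let go; leave the red-banded spent pack and everything else on the bench where it is.

Things in the scene. Friction and masses are not known exactly. Their poses are not given: they have to be found in the camera images.
- left_well (a point): Centre of the mouth of the EMPTY well, in the deck's surface, about 71 mm above the bench. Its axes: x up the slope (away from the robot), y level across the deck to the robot's left, z square out of the deck, leaning 25 degrees towards the robot. The well, 50 mm (x) by 90 mm (y), is sunk square to the deck and takes a pack with its long side along y, either way round, 3 mm of play each side
- logger: Data logger: grey wedge, 205 mm deep, 230 wide, 135 tall at the back, fixed; origin on the bench 50 mm in front of its middle, x level away from the robot, z up. Its white deck, 210 mm along the slope, falls at 25 degrees towards the robot. From the wells' middle line the deck runs 60 mm down and 150 mm up the slope. 8 mm side rails; at the top edge a black handle, 36 mm high, 142 mm up the slope from the wells
- right_well (a point): The same point and axes for the other well, 100 mm to the right (-y of the deck) of the left one, which already holds a pack that stands proud
- left_carrier (a joint): Copper plate, the floor of the left well; it slides square into the deck. 0 (always at the start) = raised: plate 19 mm below the deck surface, a pack on it stands 15 mm proud. 0.016 m = fully home at its stop: pack's top 1 mm below the deck. Stiff: about 9 N moves it, it stays where left; a pack's weight does not move it
- right_carrier (a joint): The same for the right well; also raised at the start, under the fitted pack
- cover (a joint): How far the cover is open (m): 0 = shut, at its stop down the slope, over both wells; 0.088 to 0.1 at the start, up the slope, clear of the wells; upper stop 0.112. Grey plate, 62 mm along the slope by 206 mm across, 4 mm thick, underside 2 mm above the deck. About 2.5 N of friction; stays where left. A pack more than 2 mm proud blocks it
- cover_rib (a point): Middle of the top of the orange rib on the cover, by which it is pushed or pinched: 10 mm thick along the slope, 130 mm long across, standing 18 mm above the plate (24 mm above the deck), its middle 21 mm from the plate's lower edge and, when shut, 10 mm down the slope from the wells' middle line. Axes as the deck's (x up the slope, y across, z out of the deck)
- fresh_center (a point): Centre (half-way up) of the charged loose battery pack that is to be fitted: black block 84 mm long (its x) by 44 mm wide (its y) by 34 mm tall (its z), with two bright green bands round it, about 250 g (175 to 350 g). Lies flat on the blue mat, at any one of three spots and at any yaw, about 30 mm or more clear of its neighbours at the flanks
- fitted_center (a point): Centre (half-way up) of the green-banded pack, same size, that already stands in the right well on its raised carrier, 15 mm proud of the deck; its x (long side) lies across the deck
- spent_center (a point): Centre (half-way up) of the spent pack: same size, with red bands, on the blue mat. Leave it there
- adapter_center (a point): Centre (half-way up) of a white power adapter, 80 by 50 by 40 mm tall, on the blue mat. Leave it there
- mat_center (a point): Centre of the top of the blue bench mat, 270 by 270 mm, 3 mm thick, fixed. Mat and logger lie one to the left and one to the right in front of the robot; which is which varies
- can: Yellow spray can standing between mat and logger, 52 mm in diameter, 150 mm tall; origin at the centre of its foot. Leave standing
- driver: Screwdriver lying on the bench between mat and logger, nearer the robot, lying about along its x; leave it
- meter: Yellow multimeter lying behind, 75 by 150 by 42 mm tall, origin under its middle; leave it
- carton: Cardboard carton with a red band, 80 by 170 mm, 100 mm tall, at the back, origin under its middle; leave it
- mug: Blue mug, 80 mm in diameter, 90 mm tall, off to the robot's right, origin under its middle; leave it
- tape: Clear reel, 100 mm in diameter, 40 mm tall, off to the robot's left, origin under its middle; leave it
There are look-alikes about, which are no part of the job. Leave any purple or yellow look-alike of the part that bears fresh_center alone. What is shaped like the part that bears fitted_center but orange is not meant.

How it is judged:
On the way:
1. the green-banded pack from the mat lies in the left well and both packs are pressed fully home, the cover not yet over them (x of fresh_center in the frame of left_well between -0.008 and 0.008 m and y of fresh_center in the frame of left_well between -0.008 and 0.008 m and z of fresh_center in the frame of left_well below -0.0145 m and angle between the z axis of fresh_center and the z axis of left_well, either way round below 0.08 rad and value of joint each of left_carrier, right_carrier above 0.0145 m and x of fitted_center in the frame of right_well between -0.008 and 0.008 m and y of fitted_center in the frame of right_well between -0.008 and 0.008 m and z of fitted_center in the frame of right_well below -0.0145 m and angle between the z axis of fitted_center and the z axis of right_well, either way round below 0.08 rad and value of joint cover above 0.05 m), for 0.2 s.
At the end, for the whole second after the job is handed in: Both carriers at least 14.5 mm down (of 16), both packs flat (0.08 rad) in their wells, centres within 8 mm of the middle and at least 14.5 mm below the deck, the cover within 4 mm of shut, all at rest, bystanders within 30 mm (screwdriver 40 mm) of their start (x of fresh_center in the frame of left_well between -0.008 and 0.008 m and y of fresh_center in the frame of left_well between -0.008 and 0.008 m and z of fresh_center in the frame of left_well below -0.0145 m and angle between the z axis of fresh_center and the z axis of left_well, either way round below 0.08 rad and value of joint each of left_carrier, right_carrier above 0.0145 m and x of fitted_center in the frame of right_well between -0.008 and 0.008 m and y of fitted_center in the frame of right_well between -0.008 and 0.008 m and z of fitted_center in the frame of right_well below -0.0145 m and angle between the z axis of fitted_center and the z axis of right_well, either way round below 0.08 rad and value of joint cover below 0.004 m and linear speed of each of fresh, fitted, spent, adapter, can below 0.02 m/s and distance of each of spent_center, adapter_center, can, meter, carton, mug, tape from where it was at the start of the episode below 0.03 m and distance of driver from where it was at the start of the episode below 0.04 m); the robot touches nothing.
It fails at once if a bystander is shoved more than 30 mm (screwdriver 40 mm) (distance of any of spent_center, adapter_center, can, meter, carton, mug, tape from where it was at the start of the episode above 0.03 m or distance of driver from where it was at the start of the episode above 0.04 m).
It fails at once if the can, mug, spent pack or adapter is tipped (angle between any of can, mug, spent_center, adapter_center's own z axis and vertical above 0.4 rad).
It also fails if it takes over 61 s, if anything falls off the work surface, if the arm or the gripper's body presses on something with over 40 N, if the wrist force passes 120 N, or if a joint passes its speed limit or range.

## Working session

There is one attempt and no reset: what is moved stays moved. The work goes in short steps, Python scripts to look and compute and a tool call to move; the robot and the scene stay as the last step left them, time stands still between calls to the robot, and variables do not carry over. Pictures are saved under pics/ and viewed, at most 10 in all, crops included, and the job is handed in when it is done.

Besides the shell and the picture viewer there is one more tool, called after "Request:" as name(argument=value, ...) on one line, values as JSON. jog_arm: Moves the arm, as the interface text tells. Its arguments: {"type":"object","properties":{"increments":{"type":"array","items":{"type":"array","items":{"type":"number"}}}},"required":["increments"]}

```bash
mkdir -p pics
cat > h.py <<'E'
import numpy as np, cv2
from cell import monitor, read_camera, job, trace
from scipy.spatial.transform import Rotation as R
def cam(n):
    c=read_camera(n); c['f']=240/np.tan(np.radians(c['vfov'])/2)
    c['R']=cv2.Rodrigues(np.array(c['rvec'],float))[0]; c['t']=np.array(c['tvec'],float).ravel(); return c
def cloud(c):
    v,u=np.mgrid[:480,:640]; z=c['range_z']
    p=np.stack([(u-c['cx'])/c['f']*z,(v-c['cy'])/c['f']*z,z],-1)
    w=(p-c['t'])@c['R']; w[z==0]=np.nan; return w
def proj(c,P):
    q=np.atleast_2d(P)@c['R'].T+c['t']; return q[:,:2]/q[:,2:]*c['f']+[c['cx'],c['cy']]
def save(c,n,crop=None,s=1):
    im=c['pixels'][:,:,::-1]
    if crop: x,y,w,h=crop; im=im[y:y+h,x:x+w]
    cv2.imwrite('pics/'+n,cv2.resize(im,None,fx=s,fy=s,interpolation=cv2.INTER_CUBIC))
def st():
    s=monitor.read_state(); return s
E
python3 - <<'E'
from h import *
np.set_printoptions(precision=4,suppress=True)
a=cam('top'); b=cam('side'); 
im=np.hstack([a['pixels'],b['pixels']])
save(a,'top.png');save(b,'side.png')
w=cloud(a)
for q in ['fresh_center','spent_center','fitted_center','adapter_center','cover','logger','can','driver','mat_center','cover_rib']:
    for d in trace('top',q)[:4]:
        m=d['mask']; print(q,round(d['p'],2),d['box'],np.nanmedian(w[m],0))
s=st();print(s['time_s'],s['ee_pos'],R.from_quat(s['eef_rot']).as_matrix(),s['width'])
E
```

```text
fresh_center 0.96 [415.3, 313.3, 21.8, 34.4] [ 0.2914 -0.2573  0.0331]
fresh_center 0.95 [491.0, 209.3, 27.0, 32.0] [ 0.5591 -0.4719  0.0331]
fresh_center 0.69 [421.1, 249.3, 29.9, 34.5] [ 0.452  -0.2879  0.0368]
spent_center 0.55 [415.0, 201.1, 26.1, 32.1] [ 0.5807 -0.2717  0.0362]
fitted_center 0.85 [254.6, 227.6, 30.3, 21.4] [0.5251 0.1388 0.0826]
fitted_center 0.83 [256.6, 292.1, 24.4, 34.9] [0.3458 0.1505 0.0334]
cover 0.76 [214.9, 180.4, 82.0, 38.2] [0.6234 0.1662 0.121 ]
cover 0.55 [218.0, 219.3, 31.9, 19.8] [0.5587 0.2367 0.0525]
logger 0.81 [203.3, 165.3, 106.4, 101.9] [0.5955 0.1828 0.0966]
can 0.96 [315.2, 176.2, 21.5, 31.2] [ 0.6327 -0.0063  0.1468]
driver 0.91 [322.2, 266.0, 8.3, 38.8] [ 0.4103 -0.0022  0.0228]
mat_center 0.92 [351.3, 188.6, 109.8, 108.9] [ 0.5243 -0.2119  0.0028]
mat_center 0.74 [363.7, 229.1, 36.7, 31.6] [ 0.5085 -0.1491  0.0427]
mat_center 0.41 [337.8, 131.4, 61.9, 33.1] [ 0.7827 -0.1274  0.0354]
cover_rib 0.61 [214.4, 179.3, 86.1, 39.4] [0.6242 0.1662 0.1212]
0.6 [0.1608 0.526  0.2313] [[ 0.9563 -0.2925 -0.    ]
 [-0.2925 -0.9563  0.    ]
 [-0.     -0.     -1.    ]] 0.08552975379854483
```

View pics/top.png

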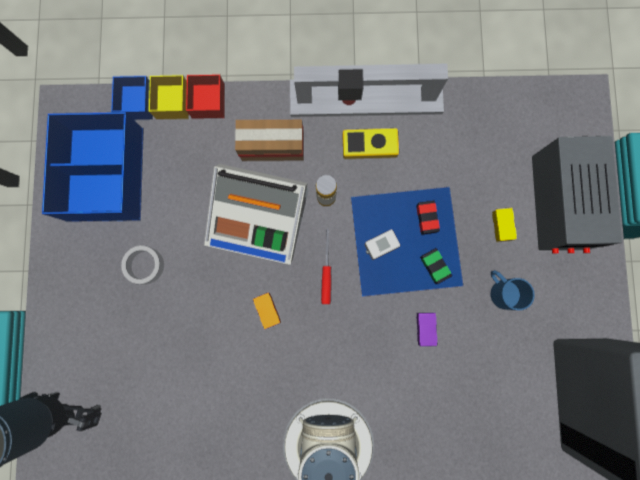

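Candidates for the fresh pack in the top view:
- Green bands on the mat at (436,266).
- Red spent pack at (428,217).
- Purple (427,329) and yellow (505,225), both off the mat.
- Orange (266,311) off the mat.
- The green one at (268,238) is already in the well.

Only (436,266) is black with green bands on the mat. I'll confirm it in a crop.

Run:
```python
from h import *
np.set_printoptions(precision=4,suppress=True)
a=cam('top'); save(a,'crop.png',(345,180,125,120),5)
w=cloud(a)
hsv=cv2.cvtColor(a['pixels'],cv2.COLOR_RGB2HSV)
d=[d for d in trace('top','fresh_center') if abs(d['box'][0]-421)<8 and abs(d['box'][1]-249)<8][0]
P=w[d['mask']]; P=P[P[:,2]>.028]
r=cv2.minAreaRect(P[:,:2].astype(np.float32)); print('fresh top',r,np.median(P[:,2]))
# deck plane: white pixels of logger
L=[d for d in trace('top','logger')][0]['mask']
m=L&(hsv[...,1]<40)&(hsv[...,2]>170); Q=w[m]; Q=Q[np.isfinite(Q).all(1)]
for _ in range(5):
    c=Q.mean(0); n=np.linalg.svd(Q-c)[2][2]; n*=np.sign(n[2]); e=(Q-c)@n; Q=Q[abs(e)<2.5*e.std()+1e-4]
print('deck n',n,'tilt',np.degrees(np.arccos(n[2])),'yaw',np.degrees(np.arctan2(-n[1],-n[0])),c,e.std())
for nm,lo,hi,box in [('copper',(3,70,60),(16,200,210),(210,215,45,30)),('orange',(8,150,150),(20,255,255),(215,185,85,40))]:
    x,y,W,H=box; mm=np.zeros((480,640),bool); mm[y:y+H,x:x+W]=cv2.inRange(hsv,lo,hi)[y:y+H,x:x+W]>0
    q=w[mm]; q=q[np.isfinite(q).all(1)]; print(nm,mm.sum(),q.mean(0),cv2.minAreaRect(q[:,:2].astype(np.float32)), np.argwhere(mm).mean(0)[::-1])
c=cam('wrist'); s=st(); Rt=R.from_quat(s['eef_rot']).as_matrix()
print('wristcam in tool', Rt.T@(-c['R'].T@c['t']-s['ee_pos']), (c['R']@Rt).T, c['vfov'])
```

```text
fresh top ((0.4524599313735962, -0.2902190685272217), (0.0835668221116066, 0.04501669108867645), 27.64940643310547) 0.036876938785297075
deck n [-0.4118  0.1009  0.9057] tilt 25.084699029538662 yaw -13.766578910575253 [0.5775 0.1764 0.0887] 0.0022920943592446646
copper 499 [0.5593 0.2386 0.0524] ((0.559264063835144, 0.23897434771060944), (0.08656494319438934, 0.03791355714201927), 76.05628204345703) [232.1643 227.4289]
orange 243 [0.6112 0.1714 0.1283] ((0.6120213270187378, 0.17114394903182983), (0.12797793745994568, 0.013876133598387241), 76.23568725585938) [253.7119 201.4774]
wristcam in tool [ 0.0746 -0.0009 -0.1412] [[ 0.0012 -0.9559 -0.2937]
 [ 1.      0.0008  0.0013]
 [-0.001  -0.2937  0.9559]] 66.11635973207565
```

View pics/crop.png

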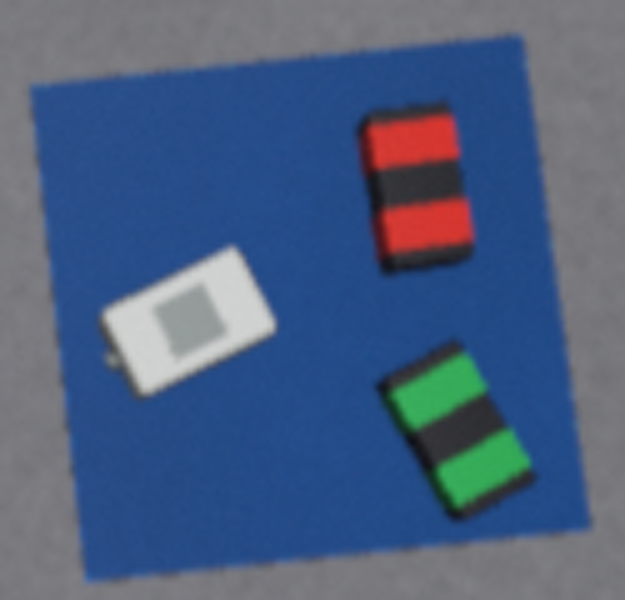

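View pics/side.png

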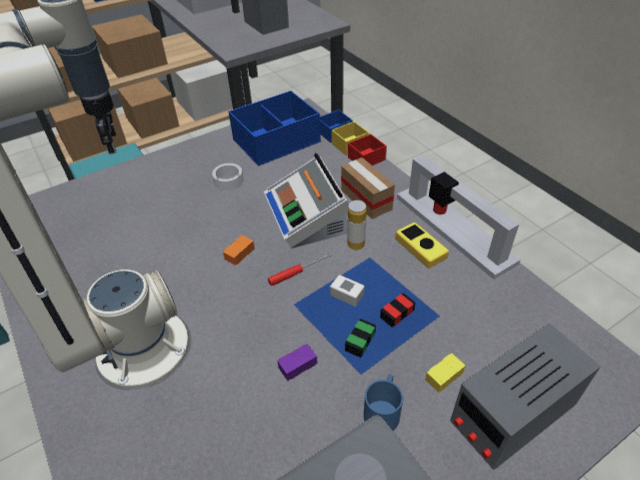

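The crop confirms it: the black block with two green bands at crop (458,430) is the fresh pack. The red spent pack is at (418,188) and the adapter at (188,320). The side view shows the can between mat and logger, with the cover up the slope. Next I go over the logger for a close look on the way to the pack.

Request:
jog_arm(increments=[[0.75, 0.25, -0.23, 0.28, 0], [0.75, 0.25, -0.23, 0.28, 0], [0.75, 0.25, -0.23, 0.28, 0], [0.75, 0.25, -0.23, 0.28, 0], [0.75, 0.25, -0.23, 0.28, 0]])

```text
time_s: 1.42
ee_pos: [0.3571, 0.3866, 0.302]
eef_rot: [0.829, -0.559, 0.0, -0.002]
ft_force: [-0.1, 0.5, 0.0]
width: 0.0852
grasp_force: 0.0
```

```bash
cat >> h.py <<'E'
def go(P,phi):
    """units for a move to world P with tool x at world angle phi (deg)"""
    s=st(); Rt=R.from_quat(s['eef_rot']).as_matrix(); ph=np.degrees(np.arctan2(Rt[1,0],Rt[0,0]))
    d=Rt.T@(np.array(P)-s['ee_pos'])/.3; t=-((phi-ph+180)%360-180)/180
    print('t',round(s['time_s'],2),'at',np.round(s['ee_pos'],4),'phi',round(ph,2),'q6',np.round(s['joint_pos'],2),'F',np.round(s['ft_force'],1),'w',round(s['width'],4))
    print('units',np.round(d,4),'turn',round(t,4))
E
python3 -c "
from h import *
go([.54,.24,.31],-103.8)"
```

```text
t 1.43 at [0.3571 0.3866 0.302 ] phi -67.98 q6 [ 1.12  0.2   0.21  0.   -1.58 -0.74] F [-0.1  0.5  0. ] w 0.0852
units [ 0.6814 -0.382  -0.0263] turn 0.199
```

Request:
jog_arm(increments=[[0.68, -0.38, -0.03, 0.2, 0], [0.68, -0.38, -0.03, 0.2, 0], [0.68, -0.38, -0.03, 0.2, 0], [0.68, -0.38, -0.03, 0.2, 0], [0.68, -0.38, -0.03, 0.2, 0]])

```text
time_s: 2.05
ee_pos: [0.5397, 0.2416, 0.3084]
eef_rot: [-0.618, 0.786, -0.0, -0.001]
ft_force: [-0.5, 1.9, -0.4]
width: 0.0856
grasp_force: 0.0
```

```bash
cat > deck.py <<'E'
from h import *
np.set_printoptions(precision=4,suppress=True)
import sys
c=cam('wrist'); save(c,sys.argv[1]); w=cloud(c)
hsv=cv2.cvtColor(c['pixels'],cv2.COLOR_RGB2HSV)
L=trace('wrist','logger')
m=(L[0]['mask'] if L else np.ones((480,640),bool))
ok=np.isfinite(w).all(-1)
q0=m&ok&(hsv[...,1]<40)&(hsv[...,2]>150)&(w[...,2]>.03)
Q=w[q0]
for _ in range(8):
    ce=np.median(Q,0); ce=Q.mean(0); n=np.linalg.svd(Q-ce,full_matrices=False)[2][2]; n*=np.sign(n[2]); e=(Q-ce)@n; Q=Q[abs(e)<2*e.std()+2e-4]
print('n',n,'tilt',np.degrees(np.arccos(n[2])),'yaw',np.degrees(np.arctan2(-n[1],-n[0])),ce,e.std(),len(Q))
def cc(nm,lo,hi):
    mm=cv2.inRange(hsv,lo,hi)>0; mm&=ok
    k,lab,s,_=cv2.connectedComponentsWithStats(mm.astype(np.uint8))
    for i in np.argsort(-s[1:,4])[:3]+1:
        if s[i,4]<150: continue
        q=w[lab==i]; 
        ey=np.array([.2385,.9711,0]); nn=np.array([-.9711*np.sin(.4363),.2385*np.sin(.4363),np.cos(.4363)]); ex=np.cross(ey,nn)
        z=(q-ce)@nn; uv=np.c_[q@ex,q@ey].astype(np.float32)
        r=cv2.minAreaRect(uv); C=ex*r[0][0]+ey*r[0][1]+nn*(np.median(z)+ce@nn)
        print(nm,s[i],'h',np.median(z),'rect',np.array(r[1]),r[2],'C',C)
cc('copper',(3,70,60),(15,210,230)); cc('orange',(8,180,150),(20,255,255)); cc('green',(50,100,60),(80,255,255))
go([.4525,-.29,.2],-152.4)
E
python3 deck.py w1.png
```

```text
n [-0.4104  0.0997  0.9065] tilt 24.979868397884907 yaw -13.658004077722415 [0.5778 0.1684 0.0891] 0.000679286195546521 16507
copper [ 283  158   37   82 2741] h -0.018893082290309216 rect [0.0422 0.0888] 1.1472227573394775 C [0.5572 0.2389 0.0511]
copper [206  75  27 157 460] h 0.014055492861861231 rect [0.0139 0.1324] 0.3613753914833069 C [0.61   0.1725 0.1188]
copper [ 61  67  67 165 433] h -0.09932822054675779 rect [0.0056 0.1677] 12.475869178771973 C [0.7508 0.1413 0.0609]
orange [ 437   27   89   85 3426] h 0.04429631944291186 rect [0.0808 0.0433] 37.2271728515625 C [0.3438 0.1546 0.0336]
orange [ 207   76   25  154 1992] h 0.023632665897407278 rect [0.0096 0.1277] 0.1742839813232422 C [0.6082 0.1736 0.1284]
green [ 281   57   54   31 1505] h 0.014967359633735727 rect [0.0451 0.0238] 0.17721319198608398 C [0.5153 0.1217 0.0826]
green [ 282  111   53   27 1345] h 0.015025889151236368 rect [0.045  0.0239] 0.7721132040023804 C [0.5258 0.1656 0.0825]
t 2.15 at [0.5378 0.2437 0.309 ] phi -103.45 q6 [ 0.69  0.33  0.41 -0.   -1.65 -0.92] F [-0.4  0.4 -0.1] w 0.0853
units [ 1.7962 -0.1371  0.3636] turn 0.272
```

View pics/w1.png

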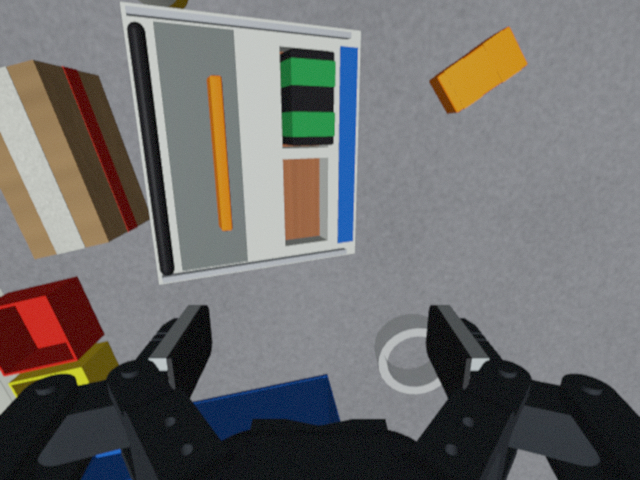

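Well seen clearly: copper floor at (305,200), fitted pack at (307,97). On to the pack.

Request:
jog_arm(increments=[[0.9, -0.07, 0, 0.14, 0], [0.9, -0.07, 0, 0.14, 0], [0.9, -0.07, 0, 0.14, 0], [0.9, -0.07, 0, 0.14, 0], [0.9, -0.07, 0, 0.14, 0]])

```text
time_s: 2.78
ee_pos: [0.4943, -0.0252, 0.3103]
eef_rot: [-0.433, 0.901, -0.0, 0.001]
ft_force: [-0.2, 1.6, -0.3]
width: 0.0855
grasp_force: 0.0
```

```bash
python3 -c "
from h import *
go([.4525,-.29,.2],-152.4)"
```

```text
t 2.77 at [ 0.4943 -0.0252  0.3103] phi -128.62 q6 [ 0.27  0.13  0.15  0.   -1.59 -0.94] F [-0.2  1.6 -0.3] w 0.0855
units [ 0.7769 -0.4416  0.3673] turn 0.1321
```

Request:
jog_arm(increments=[[0.78, -0.44, 0.2, 0.13, 0], [0.78, -0.44, 0.37, 0.13, 0], [0.78, -0.44, 0.37, 0.13, 0], [0.78, -0.44, 0.37, 0.13, 0], [0.78, -0.44, 0.37, 0.13, 0]])

```text
time_s: 3.4
ee_pos: [0.4519, -0.2895, 0.1973]
eef_rot: [-0.242, 0.97, 0.0, -0.0]
ft_force: [0.5, -0.9, 0.3]
width: 0.0853
grasp_force: 0.0
```

Run:
```python
from h import *
np.set_printoptions(precision=4,suppress=True)
c=cam('wrist'); save(c,'w2.png'); w=cloud(c)
hsv=cv2.cvtColor(c['pixels'],cv2.COLOR_RGB2HSV)
g=(cv2.inRange(hsv,(50,100,60),(80,255,255))>0)&(w[...,2]>.03)
P=w[g][:,:2]; r=cv2.minAreaRect(P.astype(np.float32)); print('bands',r,np.median(w[g][:,2]))
k,lab,s,ce=cv2.connectedComponentsWithStats(g.astype(np.uint8)); print(s[s[:,4]>100],ce[s[:,4]>100])
for d in trace('wrist','fresh_center')[:3]:
    Q=w[d['mask']]; Q=Q[(Q[:,2]>.03)&(Q[:,2]<.045)]; print(d['p'],d['box'],cv2.minAreaRect(Q[:,:2].astype(np.float32)))
go([.4525,-.29,.03],-152.4)
```

```text
bands ((0.4522104859352112, -0.2884240746498108), (0.06863109767436981, 0.04428055137395859), 28.10556983947754) 0.0359041059130164
[[     0      0    640    480 304381]
 [   292    180     54     28   1498]
 [   293    232     52     27   1321]] [[319.5092 239.7018]
 [318.6061 193.3825]
 [318.3823 245.3013]]
0.9 [33.1, 168.1, 90.2, 107.9] ((0.5586072206497192, -0.4749380946159363), (0.08436192572116852, 0.04654964432120323), 4.851386547088623)
0.88 [289.6, 165.4, 57.0, 100.8] ((0.4523370563983917, -0.28826937079429626), (0.08491457253694534, 0.04419918730854988), 27.80050277709961)
0.55 [394.2, 0.0, 115.9, 120.7] ((0.2901099622249603, -0.25852975249290466), (0.08399562537670135, 0.04487714171409607), 0.348239928483963)
t 3.5 at [ 0.4509 -0.2899  0.1959] phi -152.11 q6 [-0.28  0.24  0.   -0.   -1.33 -0.8 ] F [-0.3  0.8 -0.5] w 0.0852
units [-0.0061 -0.0045  0.553 ] turn 0.0016
```

Measured twice and consistent: fresh pack top at (318,219), world (0.452,-0.288), long axis at 28°. I'll descend and grip it high, so the fingers stay clear of the deck later.

Request:
jog_arm(increments=[[-0.006, 0.002, 0.2, 0, 0], [-0.006, 0.002, 0.4, 0, 0], [-0.006, 0.002, 0.52, 0, 0], [-0.006, 0.002, 0.59, 0, 0], [-0.006, 0.002, 0.59, 0, 0]])

```text
time_s: 4.12
ee_pos: [0.4536, -0.2858, 0.0205]
eef_rot: [-0.243, 0.97, 0.001, -0.001]
ft_force: [0.7, -0.3, 1.0]
width: 0.0852
grasp_force: 0.0
```

Request:
jog_arm(increments=[[0, 0, 0, 0, 1], [0, 0, 0, 0, 1], [0, 0, 0, 0, 1], [0, 0, 0, 0, 1], [0, 0, 0, 0, 1]])

```text
time_s: 4.75
ee_pos: [0.4552, -0.2879, 0.023]
eef_rot: [-0.242, 0.97, -0.001, 0.001]
ft_force: [-0.4, 1.3, 5.3]
width: 0.0424
grasp_force: 62.5
```

Request:
jog_arm(increments=[[0, 0, -0.05, 0, 1], [0, 0, -0.3, 0, 1], [0, 0, -0.5, 0, 1], [0, 0, -0.7, 0, 1], [0, 0, -0.8, 0, 1]])

```text
time_s: 5.38
ee_pos: [0.454, -0.2877, 0.2658]
eef_rot: [-0.242, 0.97, -0.001, 0.002]
ft_force: [0.2, 0.6, -3.2]
width: 0.0421
grasp_force: 62.6
```

Run:
```python
from h import *
np.set_printoptions(precision=4,suppress=True)
c=cam('wrist'); save(c,'w3.png'); 
go([.5515,.2396,.28],-103.75)
w=cloud(c); s=st(); Rt=R.from_quat(s['eef_rot']).as_matrix()
hsv=cv2.cvtColor(c['pixels'],cv2.COLOR_RGB2HSV)
g=(cv2.inRange(hsv,(50,100,60),(80,255,255))>0); T=(w[g]-s['ee_pos'])@Rt; T=T[abs(T).max(1)<.1]
print('green in tool min/max/med',np.nanpercentile(T,[1,50,99],axis=0))
```

```text
t 5.42 at [ 0.4552 -0.289   0.2702] phi -152.0 q6 [-0.27  0.22  0.16  0.   -1.5  -0.81] F [ 1.8 -1.7  3.6] w 0.0424
units [-1.1107  1.4048 -0.0397] turn -0.2681
green in tool min/max/med [[-0.0299 -0.0191 -0.0099]
 [ 0.0176  0.0027 -0.0085]
 [ 0.037   0.0242 -0.0071]]
```

View pics/w3.png

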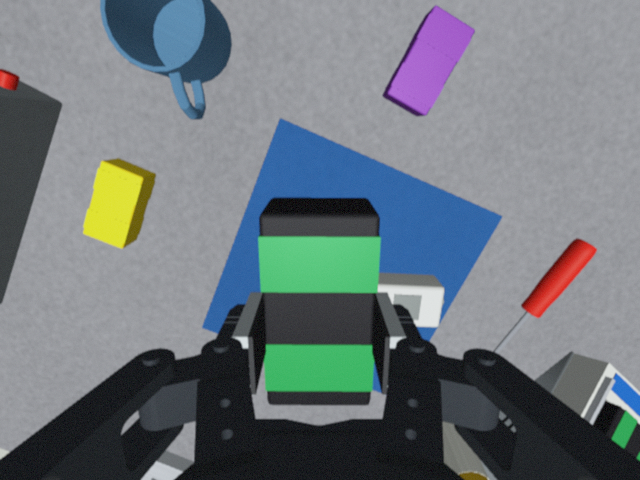

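The pack is held squarely, its bands at about (318,265) and (318,368) between the fingers. I'll carry it over the logger.

Request:
jog_arm(increments=[[-0.55, 0.7, -0.04, -0.13, 1], [-0.55, 0.7, -0.04, -0.13, 1], [-0.55, 0.7, -0.04, -0.13, 1], [-0.55, 0.7, -0.04, -0.13, 1], [-0.55, 0.7, -0.04, -0.13, 1]])

```text
time_s: 6.05
ee_pos: [0.5008, -0.0215, 0.2734]
eef_rot: [-0.435, 0.9, 0.001, -0.0]
ft_force: [-0.6, -0.3, -3.0]
width: 0.0426
grasp_force: 62.7
```

```bash
python3 -c "
from h import *
go([.5515,.2396,.26],-103.75)"
```

```text
t 6.05 at [ 0.5008 -0.0215  0.2734] phi -128.4 q6 [ 0.27  0.15  0.08 -0.   -1.5  -0.94] F [-0.6 -0.3 -3. ] w 0.0426
units [-0.7871  0.4081  0.0454] turn -0.1369
```

Request:
jog_arm(increments=[[-0.79, 0.41, 0.04, -0.137, 1], [-0.79, 0.41, 0.04, -0.137, 1], [-0.79, 0.41, 0.04, -0.137, 1], [-0.79, 0.41, 0.04, -0.137, 1], [-0.79, 0.41, 0.04, -0.137, 1]])

```text
time_s: 6.68
ee_pos: [0.5525, 0.2399, 0.2596]
eef_rot: [-0.617, 0.787, 0.0, -0.001]
ft_force: [0.5, 0.3, -3.4]
width: 0.0421
grasp_force: 62.7
```

```bash
cat > held.py <<'E'
from h import *
np.set_printoptions(precision=4,suppress=True)
Ps=[];phs=[]
c=cam('wrist'); w=cloud(c)
s=st(); Rt=R.from_quat(s['eef_rot']).as_matrix()
hsv=cv2.cvtColor(c['pixels'],cv2.COLOR_RGB2HSV)
g=(cv2.inRange(hsv,(50,100,60),(80,255,255))>0)&np.isfinite(w).all(-1)
T=(w-s['ee_pos'])@Rt
g&=(abs(T)<.06).all(-1)
q=T[g]; q=q[abs(q[:,2]-np.median(q[:,2]))<.006]
r=cv2.minAreaRect(q[:,:2].astype(np.float32)); print('pack top in tool',r,np.median(q[:,2]))
W=w[g]; W=W[abs(W[:,2]-np.median(W[:,2]))<.006]; r=cv2.minAreaRect(W[:,:2].astype(np.float32)); print('pack top world (cam)',r,np.median(W[:,2]))
A=np.c_[W[:,:2],np.ones(len(W))]; print('top slope',np.linalg.lstsq(A,W[:,2],rcond=None)[0][:2])
go([.5515,.2396,.26],-103.75)
E
python3 held.py
```

```text
pack top in tool ((0.0025375336408615112, 0.0006317384541034698), (0.06945140659809113, 0.04451819136738777), 0.07979420572519302) -0.012863062791805376
pack top world (cam) ((0.5515475869178772, 0.23796577751636505), (0.06944582611322403, 0.04451862722635269), 76.10342407226562) 0.27244370986380745
top slope [-0.0055 -0.0028]
t 6.72 at [0.5527 0.2403 0.2596] phi -103.82 q6 [ 0.67  0.36  0.32 -0.   -1.54 -0.91] F [ 1.6  0.4 -3.1] w 0.0425
units [ 0.0032  0.0035 -0.0014] turn -0.0004
```

Pack bottom is 21 mm below the TCP, and the pack is flat and square. I lower it with its uphill bottom edge just inside the well, then feel for the uphill lip.

Request:
jog_arm(increments=[[-0.007, 0.007, 0.15, 0, 1], [-0.007, 0.007, 0.3, 0, 1], [-0.007, 0.007, 0.42, 0, 1], [-0.007, 0.007, 0.5, 0, 1], [-0.007, 0.007, 0.5, 0, 1]])

```text
time_s: 7.35
ee_pos: [0.5501, 0.2378, 0.1096]
eef_rot: [-0.615, 0.788, 0.0, -0.002]
ft_force: [-0.3, -0.6, -2.1]
width: 0.0425
grasp_force: 62.6
```

Request:
jog_arm(increments=[[0, 0, 0.02, 0, 1], [0, 0, 0.04, 0, 1], [0, 0, 0.06, 0, 1], [0, 0, 0.07, 0, 1], [0, 0, 0.07, 0, 1]])

```text
time_s: 7.98
ee_pos: [0.5512, 0.2399, 0.0901]
eef_rot: [-0.616, 0.788, -0.0, -0.0]
ft_force: [-1.1, 1.5, -2.9]
width: 0.0424
grasp_force: 62.7
```

```bash
python3 held.py
```

```text
pack top in tool ((0.0023237131536006927, 0.0005278754979372025), (0.04448122903704643, 0.06866327673196793), 89.92117309570312) -0.012537592235654527
pack top world (cam) ((0.5502725839614868, 0.23780855536460876), (0.06866303831338882, 0.04448128119111061), 76.14291381835938) 0.10288070223433016
top slope [-0.0029 -0.002 ]
t 8.03 at [0.5513 0.2399 0.0903] phi -103.94 q6 [ 0.67  0.43 -0.    0.   -1.14 -0.91] F [-0.3 -0.1 -2.8] w 0.0423
units [ 0.001  -0.0008 -0.5655] turn -0.001
```

```bash
python3 -c "
from h import *
c=cam('wrist'); save(c,'w4.png')"
```

```text
(no output)
```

View pics/w4.png

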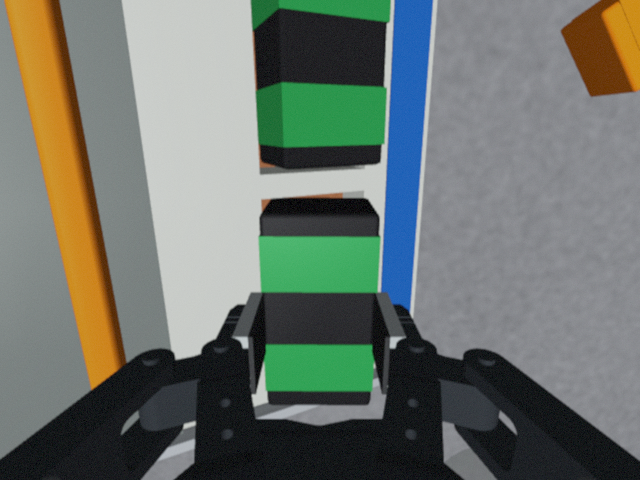

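The held pack is at (318,300). The white web between the wells runs across at v≈170-195, with a strip of the well's copper floor showing behind it. I'll measure the sideways gap from this view.

Run:
```python
from h import *
np.set_printoptions(precision=4,suppress=True)
c=cam('wrist'); w=cloud(c); ey=np.array([.2385,.9711,0]); eh=np.array([.9711,-.2385,0])
for u in (275,300,330):
    print(u,[(v,tuple(c['pixels'][v,u]//10),round(float(w[v,u]@ey),4),round(float(w[v,u]@eh),4),round(float(w[v,u,2]),4)) for v in range(156,222,4)])
hsv=cv2.cvtColor(c['pixels'],cv2.COLOR_RGB2HSV); g=(cv2.inRange(hsv,(50,100,60),(80,255,255))>0)&(w[...,2]>.098)
for a,b in ((0,160),(220,410)):
    gg=g.copy(); gg[:a]=0; gg[b:]=0; q=w[gg]; print('green',a,np.percentile(q@ey,[1,99]),np.percentile(q@eh,[1,99]),np.median(q[:,2]))
```

```text
275 [(156, (np.uint8(2), np.uint8(3), np.uint8(2)), 0.3014, 0.495, 0.0825), (160, (np.uint8(2), np.uint8(2), np.uint8(2)), 0.3031, 0.4952, 0.0814), (164, (np.uint8(4), np.uint8(3), np.uint8(3)), 0.3047, 0.4954, 0.0804), (168, (np.uint8(9), np.uint8(9), np.uint8(9)), 0.309, 0.4984, 0.0548), (172, (np.uint8(10), np.uint8(11), np.uint8(10)), 0.3089, 0.4965, 0.0715), (176, (np.uint8(19), np.uint8(20), np.uint8(19)), 0.3099, 0.4959, 0.0772), (180, (np.uint8(20), np.uint8(20), np.uint8(20)), 0.3116, 0.496, 0.0773), (184, (np.uint8(20), np.uint8(20), np.uint8(19)), 0.3131, 0.4959, 0.0785), (188, (np.uint8(20), np.uint8(20), np.uint8(20)), 0.3148, 0.496, 0.0779), (192, (np.uint8(19), np.uint8(20), np.uint8(19)), 0.3165, 0.4961, 0.0779), (196, (np.uint8(19), np.uint8(20), np.uint8(19)), 0.3185, 0.4964, 0.0762), (200, (np.uint8(0), np.uint8(0), np.uint8(0)), 0.32, 0.4963, 0.0775), (204, (np.uint8(2), np.uint8(2), np.uint8(1)), 0.3201, 0.4954, 0.0855), (208, (np.uint8(2), np.uint8(1), np.uint8(0)), 0.3202, 0.4946, 0.0927), (212, (np.uint8(1), np.uint8(1), np.uint8(1)), 0.32, 0.4936, 0.1008), (2
[... 2611 characters left out ...]
4737, 0.102)]Traceback (most recent call last):
  File "<stdin>", line 8, in <module>
    return _quantile_unchecked(
        a, q, axis, out, overwrite_input, method, keepdims, weights)
    return _ureduce(a,
                    func=_quantile_ureduce_func,
    ...<5 lines>...
                    overwrite_input=overwrite_input,
                    method=method)
    r = func(a, **kwargs)
    result = _quantile(arr,
                       quantiles=q,
    ...<2 lines>...
                       out=out,
                       weights=wgt)
    slices_having_nans = np.isnan(arr[-1, ...])
                                  ~~~^^^^^^^^^
IndexError: index -1 is out of bounds for axis 0 with size 0
```

Gap at the near end is 1.2 mm where 3 mm would be centred. I shift 1.8 mm across, then feel up the slope for the lip.

Request:
jog_arm(increments=[[-0.006, 0, 0.008, 0, 1], [-0.006, -0.004, 0.01, 0, 1], [-0.006, -0.008, 0.01, 0, 1], [-0.006, -0.008, 0.01, 0, 1]])

```text
time_s: 8.62
ee_pos: [0.5536, 0.2411, 0.087]
eef_rot: [-0.616, 0.788, 0.0, -0.0]
ft_force: [-2.0, 1.4, -3.3]
width: 0.0425
grasp_force: 62.7
```

Request:
jog_arm(increments=[[0, -0.004, 0, 0, 1], [0, -0.007, 0, 0, 1], [0, -0.007, 0, 0, 1]])

```text
time_s: 9.0
ee_pos: [0.5539, 0.241, 0.087]
eef_rot: [-0.616, 0.788, 0.001, -0.001]
ft_force: [-9.3, 3.7, 1.3]
width: 0.0425
grasp_force: 63.1
```

Lip felt (about 10 N). I ease off 0.6 mm, lower a little more, then open part-way.

Request:
jog_arm(increments=[[0, 0.002, 0.004, 0, 1], [0, 0.002, 0.008, 0, 1], [0, 0.002, 0.01, 0, 1], [0, 0.002, 0.01, 0, 1]])

```text
time_s: 9.5
ee_pos: [0.5538, 0.241, 0.0842]
eef_rot: [-0.616, 0.788, 0.001, -0.001]
ft_force: [-7.7, 1.8, 1.4]
width: 0.0423
grasp_force: 63.2
```

```bash
python3 held.py
```

```text
pack top in tool ((0.0019466057419776917, 0.00045967288315296173), (0.044419948011636734, 0.06939459592103958), 89.81866455078125) -0.01282742002220358
pack top world (cam) ((0.5529341697692871, 0.23922844231128693), (0.069392628967762, 0.0444197878241539), 76.25465393066406) 0.097020902911189
top slope [-0.0041  0.0022]
t 9.55 at [0.5538 0.241  0.0842] phi -103.92 q6 [ 0.67  0.44 -0.   -0.   -1.13 -0.91] F [-8.5  2.3  0.6] w 0.0422
units [ 0.0067  0.0081 -0.586 ] turn -0.001
```

Request:
jog_arm(increments=[[0, 0, 0, 0, 0.4], [0, 0, 0, 0, 0.36], [0, 0, 0, 0, 0.36]])

```text
time_s: 9.93
ee_pos: [0.5563, 0.2407, 0.0849]
eef_rot: [-0.616, 0.788, -0.0, 0.001]
ft_force: [-0.1, -0.7, -0.5]
width: 0.0545
grasp_force: 0.0
```

Request:
jog_arm(increments=[[0, 0, -0.02, 0, 0.36], [0, 0, -0.04, 0, 0.36], [0, 0, -0.07, 0, 0.3], [0, 0, -0.11, 0, 0.2], [0, 0, -0.2, 0, 0.2]])

```text
time_s: 10.55
ee_pos: [0.5549, 0.2404, 0.1444]
eef_rot: [-0.616, 0.788, 0.0, -0.001]
ft_force: [0.1, -0.8, 0.2]
width: 0.0682
grasp_force: 0.0
```

```bash
python3 -c "
from h import *
c=cam('wrist'); save(c,'w5.png')
go([.5,.23,.3],-103.75)"
```

```text
t 10.6 at [0.5573 0.2412 0.1496] phi -103.9 q6 [ 0.67  0.4   0.1   0.   -1.27 -0.91] F [2.  0.6 3.7] w 0.0684
units [ 0.0806  0.174  -0.5025] turn -0.0009
```

View pics/w5.png

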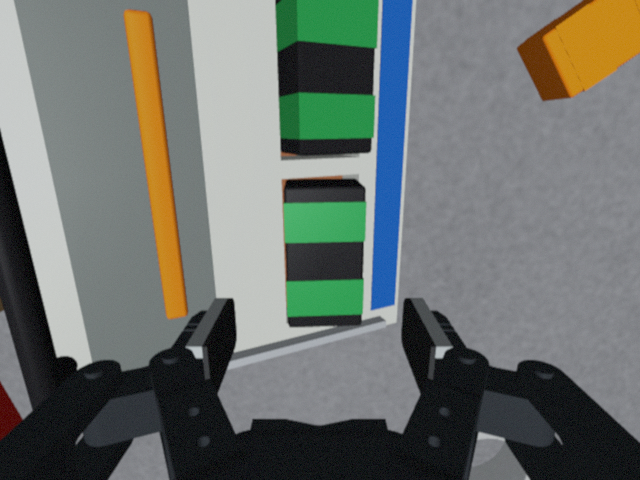

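The fresh pack lies in the well at (325,252). I'll check its tilt against the fitted one.

```bash
cat > top.py <<'E'
from h import *
np.set_printoptions(precision=4,suppress=True)
c=cam('wrist'); w=cloud(c); hsv=cv2.cvtColor(c['pixels'],cv2.COLOR_RGB2HSV)
g=(cv2.inRange(hsv,(50,100,60),(80,255,255))>0)&np.isfinite(w).all(-1)
ey=np.array([.2385,.9711,0]);eh=np.array([.9711,-.2385,0])
Y=w@ey; H=w@eh
for a,b in ((.2,.312),(.316,.42)):
    q=g&(Y>a)&(Y<b)&(H>.42)&(H<.56); 
    if q.sum()<50: print('few',q.sum()); continue
    A=np.c_[H[q],Y[q],np.ones(q.sum())]; z=w[...,2][q]; k=np.ones(len(z),bool)
    for _ in range(6):
        s=np.linalg.lstsq(A[k],z[k],rcond=None)[0]; e=abs(A@s-z); k=e<max(.0015,2*np.median(e))
    hh=np.percentile(A[k,0],[1,99]); yy=np.percentile(A[k,1],[1,99]); m=[hh.mean(),yy.mean(),1]
    print('slopes deg h,y',np.degrees(np.arctan(s[:2])),'h',hh,'y',yy,'centre',m[:2],'z',m@s,'above deck',(m@s-(.0699+(m[0]-.4793)*.4663))*.906)
E
python3 top.py
```

```text
slopes deg h,y [24.9199  0.0788] h [0.4515 0.4911] y [0.2328 0.2972] centre [np.float64(0.4712752118371599), np.float64(0.2650402123799109)] z 0.08268074734179037 above deck 0.01496957169228316
slopes deg h,y [ 3.113  -0.0667] h [0.4563 0.4992] y [0.33   0.3972] centre [np.float64(0.4777419271865383), np.float64(0.36356390274904393)] z 0.09168711879663605 above deck 0.020397365223495237
```

The pack's uphill edge is on the plate, but its lower edge has caught just inside the lower wall, tilted only 3°. A press on the lower part of its top with shut fingers should seat it. I'll turn the tool 90° and shut the fingers.

Request:
jog_arm(increments=[[0, 0, -0.15, -0.06, 0.2], [0, 0.04, -0.15, -0.12, 1], [0, 0.04, -0.15, -0.18, 1], [0, 0.04, -0.15, -0.24, 1], [0, 0.04, -0.15, -0.3, 1]])

```text
time_s: 11.28
ee_pos: [0.5438, 0.2436, 0.1897]
eef_rot: [0.907, -0.422, 0.0, -0.0]
ft_force: [0.4, 1.3, -0.9]
width: -0.0
grasp_force: 0.0
```

Request:
jog_arm(increments=[[0, 0, 0, -0.06, 1], [0, 0, 0, -0.12, 1], [0, 0, 0, -0.18, 1], [0, 0, 0, -0.2, 1], [0, 0, 0, -0.2, 1]])

```text
time_s: 11.9
ee_pos: [0.5439, 0.2436, 0.1896]
eef_rot: [0.992, -0.124, 0.0, -0.0]
ft_force: [0.1, 1.0, -0.8]
width: -0.0
grasp_force: 0.0
```

```bash
python3 -c "
from h import *
go([.5373,.2424,.105],-13.75)"; python3 top.py
```

```text
t 11.9 at [0.5439 0.2436 0.1896] phi -14.27 q6 [ 0.68  0.36  0.15 -0.   -1.36  0.64] F [ 0.1  1.  -0.8] w -0.0
units [-0.0203  0.0093  0.2819] turn -0.0029
slopes deg h,y [24.8573  0.1159] h [0.4521 0.4912] y [0.2298 0.2973] centre [np.float64(0.4716509952703875), np.float64(0.2635553088666816)] z 0.08301134128322599 above deck 0.015110333402911721
slopes deg h,y [3.0464 0.0081] h [0.4564 0.4996] y [0.3297 0.397 ] centre [np.float64(0.4779878946939008), np.float64(0.3633408002583678)] z 0.09179570709593923 above deck 0.020391832870957007
```

Request:
jog_arm(increments=[[-0.02, 0.01, 0.15, -0.003, 1], [-0.02, 0.01, 0.28, -0.003, 1], [-0.02, 0.01, 0.32, -0.003, 1], [-0.02, 0.01, 0.34, -0.003, 1], [-0.02, 0.01, 0.34, -0.003, 1]])

```text
time_s: 12.58
ee_pos: [0.5381, 0.2424, 0.0887]
eef_rot: [0.993, -0.119, 0.001, -0.0]
ft_force: [0.6, -0.3, 0.2]
width: 0.0001
grasp_force: 0.0
```

Request:
jog_arm(increments=[[0, 0, 0.01, 0, 1], [0, 0, 0.02, 0, 1], [0, 0, 0.03, 0, 1], [0, 0, 0.03, 0, 1]])

```text
time_s: 13.08
ee_pos: [0.5374, 0.2431, 0.0794]
eef_rot: [0.993, -0.119, 0.0, -0.001]
ft_force: [-4.7, 2.3, 3.7]
width: 0.0
grasp_force: 2.5
```

```bash
python3 top.py; python3 -c "
from h import *
go([.5373,.2424,.0668],-13.75)"
```

```text
slopes deg h,y [24.7876  0.0822] h [0.452  0.4913] y [0.2311 0.2972] centre [np.float64(0.47166081139862553), np.float64(0.26412693123320824)] z 0.08294234106145654 above deck 0.015043672203887372
slopes deg h,y [14.5599  0.0675] h [0.4569 0.499 ] y [0.3305 0.3974] centre [np.float64(0.4779369704291673), np.float64(0.3639735522581511)] z 0.08017922065412053 above deck 0.009888810016757841
t 13.12 at [0.5373 0.2431 0.0793] phi -13.7 q6 [ 0.69  0.42 -0.05 -0.   -1.1   0.64] F [-5.2  2.8  3.4] w -0.0003
units [0.0006 0.0024 0.0415] turn 0.0003
```

It is rotating in (14.6° now). I keep pressing.

Request:
jog_arm(increments=[[0, 0, 0.01, 0, 1], [0, 0, 0.02, 0, 1], [0, 0, 0.03, 0, 1], [0, 0, 0.03, 0, 1]])

```text
time_s: 13.62
ee_pos: [0.5394, 0.2423, 0.0712]
eef_rot: [0.993, -0.119, 0.002, -0.001]
ft_force: [0.4, -0.7, 6.7]
width: -0.0001
grasp_force: 3.4
```

```bash
python3 top.py; python3 -c "
from h import *
go([.5373,.2424,.0668],-13.75)"
```

```text
slopes deg h,y [24.7436  0.0853] h [0.4517 0.4914] y [0.2326 0.2972] centre [np.float64(0.47152387060785234), np.float64(0.26490689026439995)] z 0.08286959938139513 above deck 0.015035621316359939
slopes deg h,y [24.8206  0.0381] h [0.4563 0.4958] y [0.3306 0.3974] centre [np.float64(0.4760086722675525), np.float64(0.3639611450429777)] z 0.07155383381707245 above deck 0.0028888534244737203
t 13.68 at [0.5393 0.2424 0.0712] phi -13.66 q6 [ 0.69  0.43 -0.06  0.   -1.08  0.64] F [ 0.5 -0.9  7.9] w -0.0001
units [-0.0067  0.0016  0.0145] turn 0.0005
```

Flat in the well and already most of the way down (2.9 mm proud). On to the stop.

Request:
jog_arm(increments=[[0, 0, 0.007, 0, 1], [0, 0, 0.014, 0, 1], [0, 0, 0.018, 0, 1], [0, 0, 0.018, 0, 1]])

```text
time_s: 14.18
ee_pos: [0.5409, 0.2421, 0.0676]
eef_rot: [0.993, -0.119, 0.004, -0.001]
ft_force: [-0.5, -3.7, 13.7]
width: 0.0001
grasp_force: 6.1
```

```bash
python3 top.py; python3 -c "
from h import *
go([.5373,.2424,.0668],-13.75)"
```

```text
slopes deg h,y [24.6244  0.1253] h [0.4517 0.4914] y [0.2341 0.2973] centre [np.float64(0.4715578094645945), np.float64(0.2656814732446929)] z 0.08286815893540672 above deck 0.01501997819815206
slopes deg h,y [24.8606 -0.0266] h [0.458  0.4973] y [0.3307 0.3974] centre [np.float64(0.47764446549768663), np.float64(0.3640483689664601)] z 0.06820920799497385 above deck -0.0008324475375372694
t 14.22 at [0.5409 0.2421 0.0676] phi -13.63 q6 [ 0.69  0.43 -0.07  0.01 -1.06  0.64] F [ 0.1 -3.7 14.5] w 0.0001
units [-0.0119  0.0019  0.0026] turn 0.0007
```

Request:
jog_arm(increments=[[0, 0, 0.006, 0, 1], [0, 0, 0.012, 0, 1], [0, 0, 0.015, 0, 1], [0, 0, 0.015, 0, 1]])

```text
time_s: 14.72
ee_pos: [0.5412, 0.2422, 0.0671]
eef_rot: [0.993, -0.118, 0.005, -0.001]
ft_force: [-10.6, -6.5, 36.0]
width: -0.0002
grasp_force: 18.2
```

```bash
python3 top.py
```

```text
slopes deg h,y [24.7103  0.1415] h [0.4516 0.4914] y [0.2343 0.2973] centre [np.float64(0.47146582848070423), np.float64(0.2658106065214033)] z 0.08281309547467477 above deck 0.015008949706634883
slopes deg h,y [24.8722 -0.0702] h [0.458  0.4973] y [0.3307 0.3974] centre [np.float64(0.4776798848765284), np.float64(0.3640347895663363)] z 0.06808982156910967 above deck -0.0009555751864268608
```

The left pack is home: the force climbs against the stop. Now lift and go over to the right pack.

Request:
jog_arm(increments=[[0, 0, -0.1, 0, 1], [0, 0, -0.17, 0, 1], [0, 0, -0.17, 0, 1]])

```text
time_s: 15.15
ee_pos: [0.5389, 0.2427, 0.1122]
eef_rot: [0.993, -0.119, 0.002, -0.001]
ft_force: [0.3, 0.5, 0.2]
width: -0.0001
grasp_force: 0.0
```

```bash
python3 -c "
from h import *
go([.5120,.1458,.092],-13.75)"
```

```text
t 15.15 at [0.5389 0.2427 0.1122] phi -13.7 q6 [ 0.69  0.39 -0.    0.   -1.17  0.64] F [0.3 0.5 0.2] w -0.0001
units [-0.0108  0.3351  0.0664] turn 0.0003
```

Request:
jog_arm(increments=[[-0.01, 0.18, 0, 0, 1], [-0.01, 0.335, 0, 0, 1], [-0.01, 0.335, 0.05, 0, 1], [-0.01, 0.335, 0.07, 0, 1], [-0.01, 0.335, 0.07, 0, 1]])

```text
time_s: 15.78
ee_pos: [0.5105, 0.1457, 0.0882]
eef_rot: [0.993, -0.119, -0.001, 0.001]
ft_force: [0.4, 0.4, -0.4]
width: 0.0002
grasp_force: 0.0
```

Request:
jog_arm(increments=[[0, 0, 0.015, 0, 1], [0, 0, 0.03, 0, 1], [0, 0, 0.045, 0, 1], [0, 0, 0.05, 0, 1], [0, 0, 0.05, 0, 1]])

```text
time_s: 16.4
ee_pos: [0.5126, 0.1458, 0.076]
eef_rot: [0.993, -0.119, 0.002, -0.001]
ft_force: [0.8, -1.0, 5.9]
width: -0.0001
grasp_force: 2.5
```

```bash
python3 top.py;  python3 -c "
from h import *
go([.5120,.1458,.067],-13.75)"
```

```text
slopes deg h,y [25.8742  0.0664] h [0.4543 0.4934] y [0.2303 0.2971] centre [np.float64(0.4738569830432767), np.float64(0.2636996571118969)] z 0.07680025340570928 above deck 0.008551128984642194
slopes deg h,y [24.8793  0.0715] h [0.4576 0.4971] y [0.3305 0.3971] centre [np.float64(0.4773368590090895), np.float64(0.3638025948213905)] z 0.06799826117056115 above deck -0.0008936115239518271
t 16.45 at [0.5126 0.1458 0.076 ] phi -13.63 q6 [ 0.57  0.32 -0.22  0.   -1.03  0.76] F [ 1.2 -0.9  5.5] w -0.0003
units [-0.002   0.0005  0.03  ] turn 0.0007
```

Pressing works: 8.6 mm proud, and the left pack stays home. I continue 10 mm.

Request:
jog_arm(increments=[[0, 0, 0.015, 0, 1], [0, 0, 0.025, 0, 1], [0, 0, 0.035, 0, 1], [0, 0, 0.035, 0, 1]])

```text
time_s: 16.95
ee_pos: [0.5132, 0.1461, 0.0659]
eef_rot: [0.993, -0.118, 0.003, -0.001]
ft_force: [1.7, -0.9, 6.4]
width: -0.0
grasp_force: 2.7
```

Request:
jog_arm(increments=[[0, 0, 0.006, 0, 1], [0, 0, 0.01, 0, 1], [0, 0, 0.01, 0, 1]])

```text
time_s: 17.32
ee_pos: [0.5138, 0.1461, 0.0654]
eef_rot: [0.993, -0.118, 0.004, -0.001]
ft_force: [-5.4, -1.3, 22.8]
width: 0.0001
grasp_force: 11.3
```

```bash
python3 top.py
```

```text
slopes deg h,y [25.1659 -0.    ] h [0.4584 0.4979] y [0.2304 0.2971] centre [np.float64(0.47814968610828323), np.float64(0.2637525376206279)] z 0.06816192680481167 above deck -0.0010887237356976068
slopes deg h,y [24.8831  0.0984] h [0.4575 0.4972] y [0.3305 0.3966] centre [np.float64(0.4773240603303519), np.float64(0.36353995483399887)] z 0.06798320088272913 above deck -0.0009018491150784468
```

Both packs are home. Lift, and measure rib and handle for the cover push.

Request:
jog_arm(increments=[[0, 0, -0.2, 0, 1], [0, 0, -0.4, 0, 1], [0.1, -0.16, -0.45, 0, 1], [0.2, -0.16, -0.45, 0, 1], [0.2, -0.16, -0.45, 0, 1]])

```text
time_s: 18.0
ee_pos: [0.5813, 0.1778, 0.1946]
eef_rot: [0.993, -0.12, -0.001, 0.0]
ft_force: [-0.6, 0.7, -0.2]
width: -0.0001
grasp_force: 0.0
```

```bash
python3 - <<'E'
from h import *
np.set_printoptions(precision=4,suppress=True)
c=cam('wrist'); save(c,'w6.png'); w=cloud(c); hsv=cv2.cvtColor(c['pixels'],cv2.COLOR_RGB2HSV)
ey=np.array([.2385,.9711,0]);eh=np.array([.9711,-.2385,0]);Y=w@ey;H=w@eh;Z=w[...,2]
o=(cv2.inRange(hsv,(8,180,120),(20,255,255))>0)&(Z>.1)
print('rib',o.sum(),np.percentile(H[o],[1,50,99]),np.percentile(Y[o],[1,50,99]),np.percentile(Z[o],[1,50,99]))
for y0 in (.29,.335):
  m=(abs(Y-y0)<.008)&(H>.44)&(H<.66)&np.isfinite(Z)
  for a in np.arange(.49,.63,.004):
    k=m&(abs(H-a)<.002)
    if k.sum(): print(round(a,3),k.sum(),np.percentile(Z[k],[5,50,95]),c['pixels'][k].mean(0).astype(int))
go([0,0,0],-13.75)
E
python3 top.py
```

```text
rib 5907 [0.546  0.5539 0.5595] [0.2515 0.314  0.3763] [0.1163 0.1275 0.1307]
0.49 81 [0.0726 0.0741 0.0751] [ 45 148  78]
0.494 85 [0.0749 0.0759 0.077 ] [ 45 148  78]
0.498 112 [0.073  0.0755 0.0776] [ 48 131  73]
0.502 55 [0.08   0.0808 0.0815] [182 193 184]
0.506 97 [0.0813 0.0823 0.0836] [204 207 204]
0.51 91 [0.0831 0.0841 0.0853] [204 207 204]
0.514 510 [0.0853 0.2512 0.2568] [66 70 71]
0.518 347 [0.0871 0.2496 0.2508] [ 94  99 102]
0.522 429 [0.089  0.2495 0.2508] [ 93  98 101]
0.526 441 [0.091  0.2496 0.2508] [ 93  98 101]
0.53 1210 [0.0934 0.2488 0.2786] [51 55 57]
0.534 2072 [0.2382 0.2508 0.2815] [36 39 42]
0.538 1295 [0.1049 0.2746 0.2828] [30 32 35]
0.542 547 [0.2848 0.2875 0.2894] [21 24 26]
0.546 117 [0.1261 0.1275 0.1286] [202 128  42]
0.55 178 [0.128  0.1291 0.1304] [214 141  31]
0.554 242 [0.124  0.1281 0.1304] [202 129  31]
0.558 258 [0.1155 0.1199 0.1242] [189 112  27]
0.562 166 [0.1136 0.1151 0.1164] [127 129 125]
0.566 185 [0.1156 0.117  0.1181] [123 131 129]
0.57 164 [0.1176 0.1188 0.1201] [123 131 129]
0.574 194 [0.1191 0.1206 0.1219] [123 131 129]
0.578 193 
[... 2052 characters left out ...]
 198]
0.618 188 [0.123  0.1266 0.1302] [173 176 173]
0.622 175 [0.1141 0.1182 0.122 ] [173 176 173]
0.626 166 [0.1055 0.1094 0.1135] [173 176 173]
t 18.05 at [0.5804 0.1777 0.1948] phi -13.73 q6 [ 0.55  0.38  0.19 -0.   -1.39  0.78] F [-1.  -0.2  0.5] w -0.0001
units [-1.7381  1.0339  0.6524] turn 0.0001
slopes deg h,y [24.911   0.0907] h [0.4587 0.4977] y [0.2296 0.2972] centre [np.float64(0.47819723541014525), np.float64(0.26339278070764877)] z 0.06835790852428278 above deck -0.0009312523468059684
slopes deg h,y [24.8342  0.0998] h [0.458  0.4972] y [0.3301 0.3975] centre [np.float64(0.477574372612584), np.float64(0.3637810050407698)] z 0.06820584305875294 above deck -0.0008058841827884581
```

View pics/w6.png

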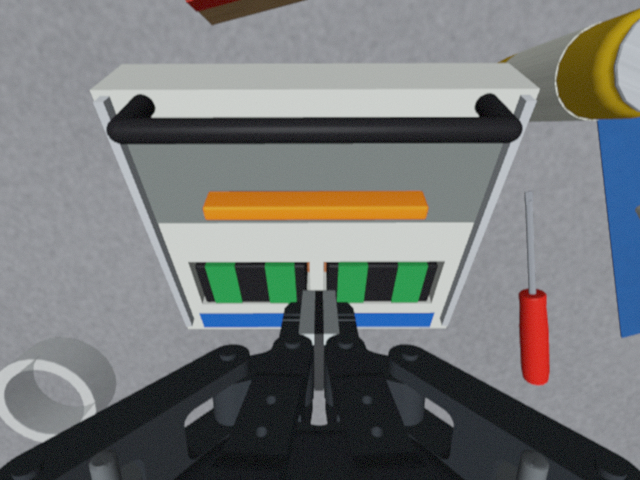

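The view shows both packs flush at (252,282) and (380,282), the rib at (315,205) and the handle at (315,128). The shut fingers go down between rib and handle.

```bash
python3 -c "
from h import *
go([.6279,.1691,.1945],-13.75)"
```

```text
t 18.1 at [0.5799 0.1777 0.1952] phi -13.71 q6 [ 0.55  0.38  0.19 -0.   -1.39  0.78] F [-0.5  0.3 -0.2] w -0.0
units [ 0.1621 -0.0102  0.002 ] turn 0.0002
```

Request:
jog_arm(increments=[[0.1, -0.01, 0, 0, 1], [0.16, -0.01, 0, 0, 1], [0.16, -0.01, 0, 0, 1], [0.16, -0.01, 0, 0, 1]])

```text
time_s: 18.6
ee_pos: [0.6268, 0.1694, 0.1961]
eef_rot: [0.993, -0.119, -0.0, -0.0]
ft_force: [-0.4, -0.7, 0.8]
width: -0.0002
grasp_force: 0.0
```

```bash
python3 -c "
from h import *
go([.6279,.1691,.1245],-13.75)"
```

```text
t 18.6 at [0.6268 0.1694 0.1961] phi -13.67 q6 [ 0.5   0.47  0.33 -0.   -1.43  0.83] F [-0.4 -0.7  0.8] w -0.0002
units [3.800e-03 1.000e-04 2.386e-01] turn 0.0004
```

Request:
jog_arm(increments=[[0.004, 0, 0.1, 0, 1], [0.004, 0, 0.18, 0, 1], [0.004, 0, 0.22, 0, 1], [0.004, 0, 0.237, 0, 1], [0.004, 0, 0.237, 0, 1]])

```text
time_s: 19.23
ee_pos: [0.6289, 0.1691, 0.1255]
eef_rot: [0.993, -0.119, 0.0, -0.0]
ft_force: [1.2, 0.3, 0.7]
width: 0.0
grasp_force: 0.0
```

```bash
python3 -c "
from h import *
go([.6279,.1691,.1245],-13.75)"
```

```text
t 19.23 at [0.6289 0.1691 0.1255] phi -13.68 q6 [ 0.5   0.5   0.2   0.   -1.27  0.83] F [1.2 0.3 0.7] w 0.0
units [-0.0034  0.0009  0.0032] turn 0.0004
```

Request:
jog_arm(increments=[[-0.05, 0, 0.023, 0, 1], [-0.1, 0, 0.047, 0, 1], [-0.15, 0, 0.07, 0, 1], [-0.2, 0, 0.093, 0, 1], [-0.25, 0, 0.117, 0, 1]])

```text
time_s: 19.85
ee_pos: [0.5571, 0.1867, 0.0912]
eef_rot: [0.993, -0.119, 0.002, -0.0]
ft_force: [2.4, -0.1, 0.8]
width: 0.0001
grasp_force: 1.2
```

Request:
jog_arm(increments=[[-0.02, 0, 0.009, 0, 1], [-0.04, 0, 0.019, 0, 1], [-0.06, 0, 0.028, 0, 1], [-0.06, 0, 0.028, 0, 1]])

```text
time_s: 20.35
ee_pos: [0.5394, 0.1912, 0.0822]
eef_rot: [0.993, -0.119, 0.001, -0.0]
ft_force: [3.4, -1.1, 3.7]
width: -0.0002
grasp_force: 2.4
```

```bash
cat > cov.py <<'E'
from h import *
c=cam('wrist'); w=cloud(c); hsv=cv2.cvtColor(c['pixels'],cv2.COLOR_RGB2HSV)
H=w@np.array([.9711,-.2385,0]); Y=w@np.array([.2385,.9711,0]); Z=w[...,2]
o=(cv2.inRange(hsv,(8,180,120),(20,255,255))>0)&(H>.43)&(Y>.24)&(Y<.39)
d=-(H-.479)*.4226+(Z-.0699)*.9063; k=o&(d>.022)&(d<.027)
x=(H-.479)*.9063+(Z-.0699)*.4226
print('rib top x slope',np.percentile(x[k],[1,50,99]),k.sum(),'cover ~',np.percentile(x[k],[1,99]).mean()+.010)
g=(cv2.inRange(hsv,(95,150,80),(125,255,255))>0)
go([0,0,0],-13.75)
E
python3 cov.py
```

```text
rib top x slope [-0.01253644 -0.006393   -0.00397557] 1431 cover ~ 0.001743996006465555
t 20.4 at [0.5394 0.1912 0.0821] phi -13.67 q6 [ 0.61  0.38 -0.1   0.   -1.08  0.72] F [ 3.3 -1.5  5.2] w 0.0001
units [-1.5971  1.0444  0.2695] turn 0.0004
```

Nearly shut. I push on to the stop.

Request:
jog_arm(increments=[[-0.01, 0, 0.005, 0, 1], [-0.02, 0, 0.009, 0, 1], [-0.025, 0, 0.012, 0, 1], [-0.025, 0, 0.012, 0, 1]])

```text
time_s: 20.9
ee_pos: [0.5389, 0.1916, 0.0822]
eef_rot: [0.993, -0.118, 0.008, -0.0]
ft_force: [18.3, -11.1, 6.9]
width: 0.0005
grasp_force: 11.2
```

```bash
python3 cov.py
```

```text
rib top x slope [-0.01260469 -0.00650226 -0.00399246] 1596 cover ~ 0.0017014266296229482
t 20.95 at [0.5389 0.1916 0.0822] phi -13.58 q6 [ 0.62  0.38 -0.12  0.01 -1.07  0.71] F [ 18.4 -11.    7.5] w -0.0001
units [-1.6002  1.0433  0.2465] turn 0.0009
```

At the stop: 20 N and no motion. I back off and lift away.

Request:
jog_arm(increments=[[0.04, 0, -0.025, 0, 1], [0.05, 0, -0.1, 0, 1], [0.05, 0, -0.3, 0, 1], [0.05, 0, -0.5, 0, 1], [0.05, 0, -0.5, 0, 1]])

```text
time_s: 21.58
ee_pos: [0.5472, 0.1903, 0.2326]
eef_rot: [0.993, -0.119, 0.003, -0.003]
ft_force: [-0.0, -0.5, -2.1]
width: 0.0002
grasp_force: 0.0
```

```bash
python3 cov.py; python3 -c "
from h import *
c=cam('side'); a=cam('top')
import numpy as np
cv2.imwrite('pics/fin.png',np.hstack([cv2.resize(c['pixels'][100:360,180:500],(400,325)),cv2.resize(a['pixels'][120:380,180:500],(400,325))])[:,:,::-1])"
```

```text
rib top x slope [-0.01210846 -0.00755582 -0.00445434] 1146 cover ~ 0.0017186008532325756
t 21.62 at [0.5458 0.19   0.2292] phi -13.69 q6 [ 0.6   0.31  0.18 -0.   -1.44  0.73] F [ 0.2 -0.2 -1.1] w -0.0003
units [-1.6181  1.0485  0.7595] turn 0.0003
```

View pics/fin.png

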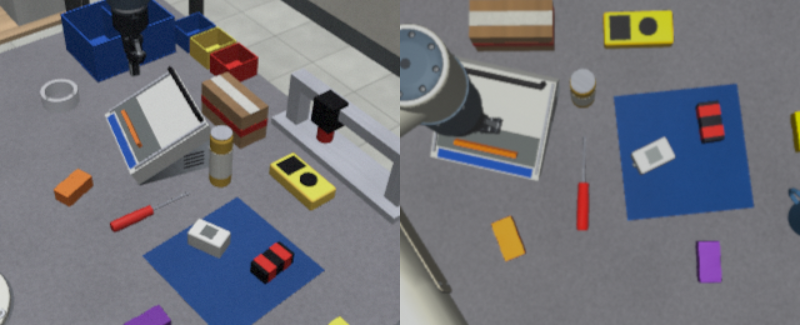

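The cover is shut over both wells (orange rib at (130,128) in the left half), the arm is clear, and can, driver, spent pack and adapter stand where they were.

```bash
python3 -c "
from cell import job
print(job.finish_job())"
```

```text
the job is handed in; nothing more can be done
None
```

I handed the job in at about 22 s on the robot's clock: both packs are pressed fully home, the cover is shut over them at its stop, and I saw nothing else on the bench moved. The hand-in returned no verdict.

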